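Refit the washer's drain filter

ROBOT

A 7-joint arm with a two-finger parallel gripper is mounted at the origin on the work surface. World frame = base frame: x ahead of the robot, y to its left, z up, the work surface at z = 0. Lengths are in m, angles in rad, forces in N, time in s.
With the tool pointing down it reaches from about 0.425 to 0.875 m from the base axis. Payload 8.4 kg.
Tool frame: the origin (TCP) lies where the fingers leave the gripper's body, on its centre line; the fingertips stand 70 mm ahead of it and the grasp point (between the pads) lies 51 mm ahead of it; z points along the fingers, y is the line along which they close (so a half turn about z gives the same grasp; the last joint's range is limited). The gripper opens to 87 mm and grips with 3 to 60 N. Pads are 19 mm wide; open, the fingers measure 117 mm over their backs; the gripper's body (75 mm by 190 mm) begins 51 mm behind the grasp point.
Start: joints at [1.245, 0.333, 0.04, 1.465, -0.013, 1.343, -0.059], TCP at [0.146, -0.633, 0.292] pointing down, gripper open.
Joint ranges: [-2.58, 2.58], [-0.38, 2.09], [-1.3, 1.39], [0.25, 2.4], [-1.5, 4.64], [0.08, 2.09], [-2.65, 2.65]. Speed limits (rad/s): [2.22, 2.22, 2.79, 2.79, 3.14, 3.14, 3.14].

INTERFACE

Orientations are given as a rotation vector (axis times angle).
In Python, from station import * gives the robot as it stands.
- The arm moves only by the tool step_arm, never from a script. Its argument "moves" is text: rows parted by semicolons, each of 7 numbers parted by spaces: the shift along the tool's x, y, z in units of 25 mm (1.0 is 25 mm), then the turn, a rotation vector about the tool's x, y, z in units of 6 degrees (1.0 is 6 degrees), then the opening, from 0 (shut) to 1 (fully open). In form: x y z ax ay az jaw; .... A call has 1 to 20 rows; each row shifts and turns the commanded pose from where the row before left it, along the tool's axes as they then stand; what a row does not reach is not made up. A row lasts 1/12 s, in which the tool goes at most 41.7 mm and 7.16 degrees, less where a joint would pass 70% of its speed; a pose out of reach is approached as far as the arm can. A call is refused whole if a number of a shift passes 1 or a number of a turn 1, either way. A call with a gripper value outside its range is refused whole. The fingers move at their own pace and stop on an object; "force" is the grip in N (left out, the last holds). Time passes only in rows, so rows that do not move let the fingers close. It gives the time, the measured TCP pose, the force, the opening and the grip force at its end, in the units of the state.
- get_state(): the state, without advancing time (a new reading comes with each control period).
- snapshot(name): name is "scene" or "top" or "wrist"; returns (picture, depth): 480x640x3 uint8, red, green, blue; 480x640 float32, m along the optical axis (not along the pixel's ray), 0 where there is no reading.
- camera_model(name): a dict with "vertical_fov" (degrees; the focal length in pixels is half the picture's height over the tangent of half this angle, whatever the lens; pixels are square), "cx", "cy" (the principal point, pixels), "distortion" ([k1, k2, p1, p2, k3] as OpenCV has them; the pictures are not rectified), "T" (4x4, takes a point from camera to world coordinates). Camera axes: x right, y down, z forward; pixel columns grow to the right and rows downward; lengths in m; the calibration is good to about 2 mm. A picture is of the moment at which its call begins: read the wrist's pose just before it. camera_model takes no time and is no camera call; for the wrist camera it gives the pose at the moment of the call.
- hand_in(): hands the job in; it is judged then, once.
The state is a dict: "clock": time; "joints": joint angles; "qvel": joint speeds; "tau": joint torques, N m; "position": TCP position; "tcp_rot": TCP orientation; "force": force on the tool from outside, world axes, zero at the start; "torque": the same for the moment, N m; "width": opening from 0.0 (shut) to 1.0 (fully open); "grasp_force": force on a finger pad.
Only numpy, scipy, OpenCV 4.12 (cv2) and the standard library are available. Lean on these libraries where they do the work, as an engineer would, in place of code of your own. Each camera call takes 0.05 s, during which the arm holds its last target. There are 200 camera calls.

TASK

The washing machine's drain filter has been cleaned. Put the blue filter back into the pump: lower it upright into the mouth with its grip in line with the two notches so that it drops in until its flange is down on the collar, then turn it a quarter turn, either way, so that the grip lies across the notches, and let go. Leave the orange filter and the red detergent bottle where they are.

Things in the scene. Friction and masses are not known exactly. Their poses are not given: they have to be found in the camera images.
- filter: Blue filter, 80-170 g, standing upright, loose. Origin: centre of underside; z up, x along the grip bar. Upwards (mm): white foot 26 across widening to 34, to z 18; blue lug bar 62 (x) by 12 (y), z 18-28; white neck 35 across with black seal, to z 44; blue flange 80 across, z 44-50; blue grip bar, white line on top, 60 (x) by 14 (y), z 50-78: pinch across y from above. Same after a half turn.
- pump: Grey pump, 95 mm across, screwed down, blue collar on top z 60-70 mm. Origin: underside centre, z up the mouth's axis, x along the notches. Opening 46 across; notches at +x and -x 24 wide, to 38 from axis. Chamber below: 83 across, floor z 22, lugs turn freely, no stop. In line (10 deg) the filter drops till its origin is 26 mm above the pump's; else it rides 26 higher.
- orange_filter: A filter of another machine, loose: same 80 mm flange and 60 x 14 mm grip bar but orange, over a plain white 60 mm barrel without lugs, 78 mm tall. Origin: centre of its underside; x along the grip bar. Blue and orange may have changed places.
- detergent: Red detergent bottle with a blue cap, 76 mm across, 160 mm tall, to be left alone, loose. Origin: centre of its underside.
Things that resemble listed ones, but are neither listed nor needed, are in the scene too. Several things look just like the filter: the one meant starts farthest to the robot's left.

How it is judged:
On the way:
1. the blue filter has dropped in through the notches, grip in line with them (z of filter in the frame of pump below 0.036 m and horizontal distance between filter and pump below 0.015 m and angle between the x axis of filter and the x axis of pump, either way round below 0.6 rad), for 0.1 s.
At the end, for the whole second after the job is handed in: The blue filter sits in the pump, flange down on the collar (origin at most 34 mm above the pump's, axes within 15 mm, upright within 10 degrees), its grip across the notches within 28 degrees, at rest (z of filter in the frame of pump below 0.034 m and horizontal distance between filter and pump below 0.015 m and angle between filter's own z axis and vertical below 0.17 rad and angle between the x axis of filter and the y axis of pump, either way round below 0.5 rad and linear speed of filter below 0.02 m/s); the robot touches nothing.
It fails at once if the orange filter is moved by more than 30 mm (distance of orange_filter from where it was at the start of the episode above 0.03 m).
It fails at once if the detergent bottle is moved by more than 30 mm (distance of detergent from where it was at the start of the episode above 0.03 m).
It also fails if it takes over 42 s, if anything falls off the work surface, if the arm or the gripper's body presses on something with over 40 N, if the wrist force passes 120 N, or if a joint passes its speed limit or range.

## Working session

There is one attempt and no reset: what is moved stays moved. The work goes in short steps, Python scripts to look and compute and a tool call to move; the robot and the scene stay as the last step left them, time stands still between calls to the robot, and variables do not carry over. Pictures are saved under pics/ and viewed, at most 10 in all, crops included, and the job is handed in when it is done.

Besides the shell and the picture viewer there is one more tool, called as a command line: name --argument value ..., lists and objects as JSON in quotes. step_arm: Moves the arm, as the interface text tells. Its arguments: {"type":"object","properties":{"moves":{"type":"string"},"force":{"type":"number"}},"required":["moves"]}

```bash
mkdir -p pics
cat > h.py <<'E'
from station import *
import numpy as np, cv2
def K(m,h=480):
    f=h/2/np.tan(np.radians(m["vertical_fov"])/2)
    return np.array([[f,0,m["cx"]],[0,f,m["cy"]],[0,0,1.]])
def plane(m,px,z):
    p=cv2.undistortPoints(np.array(px,float).reshape(-1,1,2),K(m),np.array(m["distortion"],float)).reshape(-1,2)
    T=np.array(m["T"]); d=np.c_[p,np.ones(len(p))]@T[:3,:3].T; o=T[:3,3]
    return o+d*((z-o[2])/d[:,2])[:,None]
def save(n,im): cv2.imwrite("pics/"+n+".png",cv2.cvtColor(im,cv2.COLOR_RGB2BGR))
E
python3 - <<'E'
from h import *
s=get_state(); print(s["clock"],s["position"],s["tcp_rot"],s["width"])
ims=[]
for n in("top","scene"):
    im,d=snapshot(n); m=camera_model(n); save(n,im); np.savez("pics/"+n,im=im,d=d); print(n,m)
E
```

```text
0.0 [ 0.14606891 -0.63301746  0.291387  ] [-3.11988502e+00 -3.55339704e-01  4.18338502e-04] 1.003333736050169
top {'vertical_fov': 55.97457448112803, 'cx': 304.4072536373337, 'cy': 233.79234025078426, 'distortion': array([-0.09431849,  0.        ,  0.        ,  0.        ,  0.        ]), 'T': array([[-0.00481927, -0.98087013,  0.19460359,  0.2998741 ],
       [-0.99978194,  0.00868029,  0.01899259,  0.10793124],
       [-0.02031848, -0.19446963, -0.98069808,  0.95734686],
       [ 0.        ,  0.        ,  0.        ,  1.        ]])}
scene {'vertical_fov': 51.712432460949984, 'cx': 323.8864647520872, 'cy': 241.8909556089381, 'distortion': array([-0.04153525,  0.        ,  0.        ,  0.        ,  0.        ]), 'T': array([[-0.63906808,  0.60073021, -0.48032823,  0.98844147],
       [ 0.76914788,  0.50065506, -0.39718515,  0.54289451],
       [ 0.00187764, -0.62327179, -0.78200304,  0.85777533],
       [ 0.        ,  0.        ,  0.        ,  1.        ]])}
```

View pics/top.png

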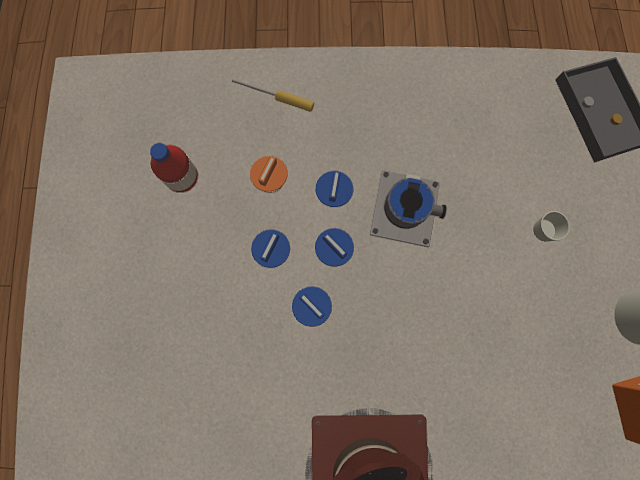

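View pics/scene.png

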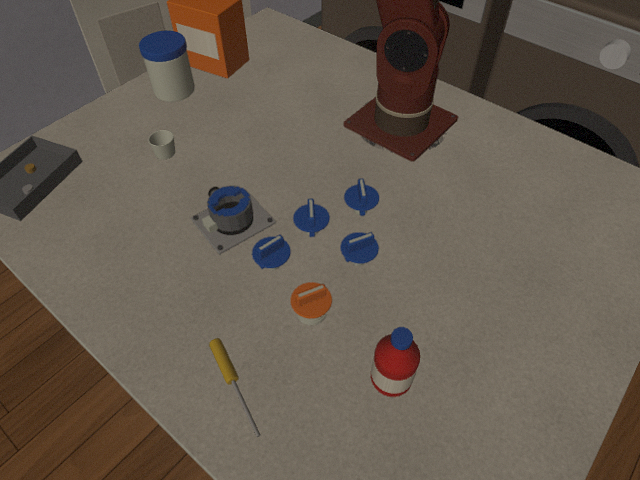

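The top view shows four blue filters at (270,248), (335,188), (334,247) and (312,306). The target is the leftmost at (270,248). The orange filter is at (268,173), the bottle at (175,168), and the pump at (411,201) with its notches roughly up and down. The scene view agrees.

Run:
```python
from h import *
a=np.load("pics/top.npz"); im=a["im"]; m=camera_model("top")
hsv=cv2.cvtColor(im,cv2.COLOR_RGB2HSV)
blue=cv2.inRange(hsv,(100,120,40),(130,255,255))
def comp(mask,c,r):
    k=np.zeros_like(mask); cv2.circle(k,c,r,255,-1); return mask&k
def hull(mask): return cv2.convexHull(cv2.findNonZero(mask)).reshape(-1,2)
# filter
b=comp(blue,(270,248),26); 
w=comp(cv2.inRange(hsv,(0,0,140),(180,70,255)),(270,246),17)
P=plane(m,hull(b),.05)[:,:2]; (c,r)=cv2.minEnclosingCircle(P.astype(np.float32)); print("flange",c,r)
q=plane(m,cv2.findNonZero(w).reshape(-1,2),.078)[:,:2]; mu=q.mean(0); u,s,v=np.linalg.svd(q-mu)
print("line",mu,np.degrees(np.arctan2(v[0,1],v[0,0])),np.ptp((q-mu)@v[0]),len(q))
# pump collar
b=comp(blue,(411,201),30); P=plane(m,hull(b),.07)[:,:2]; c,r=cv2.minEnclosingCircle(P.astype(np.float32)); print("collar",c,r,cv2.fitEllipse(P.astype(np.float32)))
for n,cc in(("orange",(268,173)),("b2",(334,247)),("b3",(335,188)),("b4",(312,306)),):
    print(n,plane(m,[cc],.06)[0])
print("bottle",plane(m,[(160,150)],.16)[0])
crop=cv2.resize(im[160:260,360:460],(600,600),interpolation=cv2.INTER_CUBIC); save("pump",crop)
```

```text
flange (0.4503989815711975, 0.1958261877298355) 0.03907470405101776
line [0.45138809 0.19517133] 153.8944537598403 0.04800675970305124 66
collar (0.5445623397827148, -0.09251463413238525) 0.046002570539712906 ((0.544669508934021, -0.0923764780163765), (0.08611191809177399, 0.09050340205430984), 75.56488037109375)
orange [0.60815473 0.20079833 0.06      ]
b2 [0.45031115 0.06586996 0.06      ]
b3 [0.57390338 0.06157797 0.06      ]
b4 [0.33294899 0.11106408 0.06      ]
bottle [0.62355599 0.39822406 0.16      ]
```

View pics/pump.png

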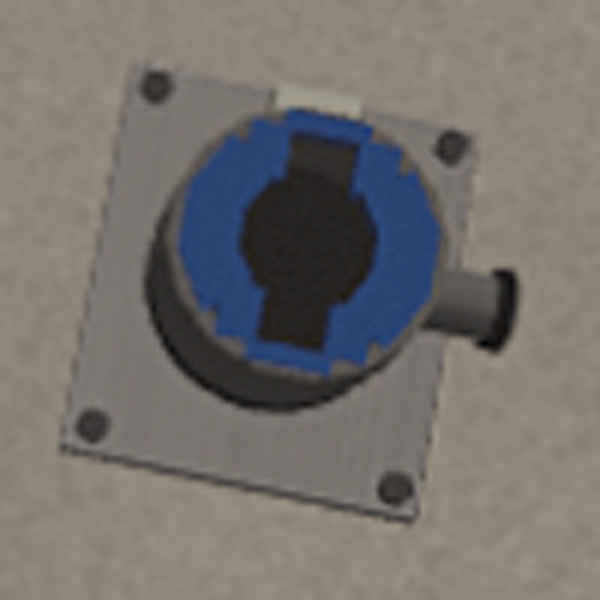

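step_arm --moves ".91 -.435 0 0 0 0 1;.91 -.435 0 0 0 0 1;.91 -.435 0 0 0 0 1;.91 -.435 0 0 0 0 1;.91 -.435 0 0 0 0 1;.91 -.435 0 0 0 0 1;.91 -.435 0 0 0 0 1;.91 -.435 0 0 0 0 1;.91 -.435 0 0 0 0 1;.91 -.435 0 0 0 0 1;.91 -.435 0 0 0 0 1;.91 -.435 0 0 0 0 1;.91 -.435 0 0 0 0 1;.91 -.435 0 0 0 0 1;.91 -.435 0 0 0 0 1;.91 -.435 0 0 0 0 1;.91 -.435 0 0 0 0 1;.91 -.435 0 0 0 0 1"

```text
clock: 1.6
position: [0.5018, -0.3496, 0.2919]
tcp_rot: [-3.121, -0.355, 0.001]
force: [0.0, -0.4, -0.6]
width: 1.0
grasp_force: 0.0
```

step_arm --moves ".15 -.95 0 0 0 0 1;.15 -.95 0 0 0 0 1;.15 -.95 0 0 0 0 1;.15 -.95 0 0 0 0 1;.15 -.95 0 0 0 0 1;.15 -.95 0 0 0 0 1;.15 -.95 0 0 0 0 1;.15 -.95 0 0 0 0 1;.15 -.95 0 0 0 0 1;.15 -.95 0 0 0 0 1;.15 -.95 0 0 0 0 1;.15 -.95 0 0 0 0 1;.15 -.95 0 0 0 0 1;.15 -.95 0 0 0 0 1;.15 -.95 0 0 0 0 1;.15 -.95 0 0 0 0 1;.15 -.95 0 0 0 0 1;.15 -.95 0 0 0 0 1;.15 -.95 0 0 0 0 1;.15 -.95 0 0 0 0 1"

```text
clock: 3.27
position: [0.467, 0.1302, 0.2921]
tcp_rot: [3.121, 0.355, -0.0]
force: [0.6, 0.5, 0.3]
width: 0.998
grasp_force: 0.0
```

step_arm --moves "0 0 0 0 0 -1 1;0 0 0 0 0 -1 1;0 0 0 0 0 -1 1;0 0 0 0 0 -1 1;0 0 0 0 0 -1 1;0 0 0 0 0 -1 1;0 0 0 0 0 -1 1;0 0 0 0 0 -1 1;0 0 0 0 0 -1 1;0 0 0 0 0 -1 1;0 0 0 0 0 -1 1;0 0 0 0 0 -1 1;0 0 0 0 0 -1 1;0 0 0 0 0 -1 1;0 0 0 0 0 -1 1;0 0 0 0 0 -1 1;0 0 0 0 0 -1 1;0 0 0 0 0 -1 1;0 0 0 0 0 -1 1;0 0 0 0 0 -1 1"

```text
clock: 4.93
position: [0.4672, 0.1291, 0.292]
tcp_rot: [-1.245, -2.884, 0.0]
force: [0.4, -0.5, -0.0]
width: 1.0
grasp_force: 0.0
```

step_arm --moves "0 0 0 0 0 -1 1;0 0 0 0 0 -1 1;0 0 0 0 0 -1 1;0 0 0 0 0 -.5 1;0 0 0 0 0 0 1"

```text
clock: 5.35
position: [0.4672, 0.1291, 0.292]
tcp_rot: [-0.703, -3.061, 0.0]
force: [-0.1, -0.0, -0.7]
width: 0.998
grasp_force: 0.0
```

```bash
cat >> h.py <<'E'
from scipy.spatial.transform import Rotation as Rn
def togo(target,yaw=None,s=None):
    """units to move in tool axes to target TCP; yaw in deg of tool x"""
    s=s or get_state(); R=Rn.from_rotvec(s["tcp_rot"]).as_matrix()
    yw=np.degrees(np.arctan2(R[1,0],R[0,0])); 
    print("t",s["clock"],"pos",s["position"].round(4),"yaw",round(yw,2),"tiltz",R[:,2].round(3),"j7",s["joints"][6],"F",np.round(s["force"],1))
    print("units",(R.T@(np.array(target)-s["position"])/.025).round(2), None if yaw is None else round(-((yaw-yw+180)%360-180)/6,2))
E
python3 - <<'E'
from h import *
togo([.4509,.1955,.064+.051],153.9)
im,d=snapshot("wrist"); m=camera_model("wrist"); save("w1",im); np.savez("pics/w1",im=im,d=d,T=m["T"])
mt=camera_model("top"); q=plane(mt,[(414.2,182.8),(408.7,217.8)],.07); v=q[0]-q[1]; print("notch",q,np.linalg.norm(v),np.degrees(np.arctan2(v[1],v[0])),q.mean(0))
E
```

```text
t 5.35 pos [0.4672 0.1291 0.292 ] yaw 154.14 tiltz [-0.001 -0.    -1.   ] j7 0.7462992217944285 F [-0.1 -0.  -0.7]
units [1.74 2.11 7.08] 0.04
notch [[ 0.58069499 -0.10086839  0.07      ]
 [ 0.50699928 -0.085596    0.07      ]] 0.0752615608913425 -11.708010462194297 [ 0.54384713 -0.0932322   0.07      ]
```

View pics/w1.png

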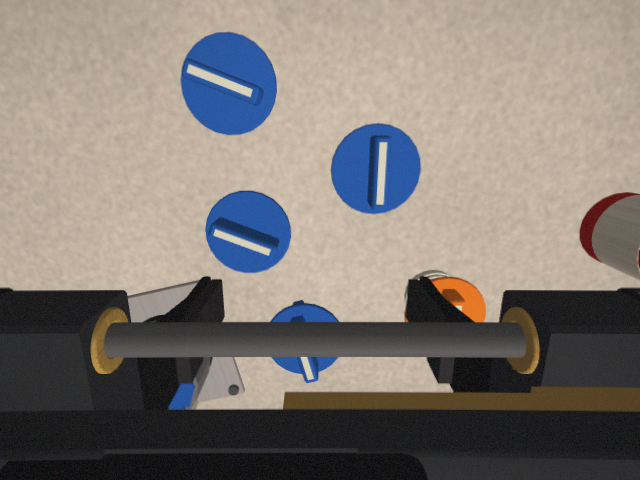

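The wrist view shows the target filter at (376,168) with its white line near vertical, clear of the fingers. I'll measure it here as the closer check.

Run:
```python
from h import *
a=np.load("pics/w1.npz"); im=a["im"]; m=camera_model("wrist"); m["T"]=a["T"]
hsv=cv2.cvtColor(im,cv2.COLOR_RGB2HSV)
k=np.zeros(im.shape[:2],np.uint8); cv2.circle(k,(376,168),52,255,-1)
b=cv2.inRange(hsv,(100,120,40),(130,255,255))&k
P=plane(m,cv2.convexHull(cv2.findNonZero(b)).reshape(-1,2),.05)[:,:2]; print(cv2.minEnclosingCircle(P.astype(np.float32)))
k[:]=0; cv2.circle(k,(378,170),42,255,-1)
w=cv2.inRange(hsv,(0,0,140),(180,70,255))&k
q=plane(m,cv2.findNonZero(w).reshape(-1,2),.078)[:,:2]; r=cv2.minAreaRect(q.astype(np.float32)*1000); mu=np.array(r[0])/1000; u,s,v=np.linalg.svd(q-q.mean(0),full_matrices=False)
yaw=np.degrees(np.arctan2(v[0,1],v[0,0]))%180; print(r,yaw)
togo([mu[0],mu[1],.064+.051],yaw)
```

```text
((0.4537962079048157, 0.19559374451637268), 0.03934967890381813)
((462.39141845703125, 207.39498901367188), (34.284000396728516, 54.21897888183594), 63.70580291748047) 163.32051172047568
t 5.4 pos [0.4673 0.1291 0.292 ] yaw 153.92 tiltz [-0.001 -0.    -1.   ] j7 0.742567343012518 F [ 0.1 -1.3 -0.5]
units [1.55 2.73 7.08] -1.57
```

Run:
```python
from h import *
a=np.load("pics/w1.npz"); m=camera_model("wrist"); m["T"]=a["T"]
q=plane(m,[(383,142),(380,204)],.078); v=q[0]-q[1]; print(q,np.linalg.norm(v),np.degrees(np.arctan2(v[1],v[0])),q.mean(0))
togo([.4525,.1957,.066+.051],154)
```

```text
[[0.43192477 0.20691579 0.078     ]
 [0.47692947 0.18509333 0.078     ]] 0.05001642036306595 154.1315772618461 [0.45442712 0.19600456 0.078     ]
t 5.4 pos [0.4673 0.1291 0.292 ] yaw 153.92 tiltz [-0.001 -0.    -1.   ] j7 0.742567343012518 F [ 0.1 -1.3 -0.5]
units [1.7  2.14 7.  ] -0.01
```

step_arm --moves ".84 1 .7 0 0 0 1;.84 1 .7 0 0 0 1;0 .14 .8 0 0 0 1;0 0 .9 0 0 0 1;0 0 .9 0 0 0 1;0 0 .9 0 0 0 1;0 0 .9 0 0 0 1;0 0 .6 0 0 0 1;0 0 .32 0 0 0 1;0 0 0 0 0 0 1;0 0 0 0 0 0 .1;0 0 0 0 0 0 .1;0 0 0 0 0 0 .1;0 0 0 0 0 0 .1;0 0 0 0 0 0 .1;0 0 0 0 0 0 .1;0 0 0 0 0 0 .1;0 0 0 0 0 0 .1" --force 30

```text
clock: 6.9
position: [0.4532, 0.1957, 0.1244]
tcp_rot: [0.707, 3.061, 0.0]
force: [-0.4, -0.3, 0.7]
width: 0.479
grasp_force: 0.0
```

step_arm --moves "0 0 0 0 0 0 .05;0 0 0 0 0 0 .05;0 0 0 0 0 0 .05;0 0 0 0 0 0 .05;0 0 0 0 0 0 .05;0 0 0 0 0 0 .05;0 0 0 0 0 0 .05;0 0 0 0 0 0 .05"

```text
clock: 7.57
position: [0.4531, 0.1957, 0.1243]
tcp_rot: [-0.707, -3.061, -0.0]
force: [-0.3, 0.0, -1.2]
width: 0.158
grasp_force: 30.0
```

step_arm --moves "0 0 -.5 0 0 0 .05;0 0 -.9 0 0 0 .05;0 0 -.9 0 0 0 .05;0 0 -.9 0 0 0 .05;0 0 -.9 0 0 0 .05;0 0 -.6 0 0 0 .05;-.695 -.733 0 0 0 0 .05;-.695 -.733 0 0 0 0 .05;-.695 -.733 0 0 0 0 .05;-.695 -.733 0 0 0 0 .05;-.695 -.733 0 0 0 0 .05;-.695 -.733 0 0 0 0 .05;-.695 -.733 0 0 0 0 .05;-.695 -.733 0 0 0 0 .05;-.695 -.733 0 0 0 0 .05;-.695 -.733 0 0 0 0 .05;-.695 -.733 0 0 0 0 .05;-.695 -.733 0 0 0 0 .05;0 0 0 0 0 -1 .05;0 0 0 0 0 -1 .05"

```text
clock: 9.23
position: [0.5441, -0.0952, 0.2423]
tcp_rot: [-0.381, -3.118, -0.001]
force: [-0.5, 0.2, -1.9]
width: 0.165
grasp_force: 30.0
```

step_arm --moves "0 0 0 0 0 -.4 .05;0 0 0 0 0 0 .05;0 0 0 0 0 0 .05"

```text
clock: 9.48
position: [0.5441, -0.0933, 0.2424]
tcp_rot: [0.32, 3.125, 0.0]
force: [0.3, -0.2, -1.6]
width: 0.157
grasp_force: 30.0
```

Run:
```python
from h import *
togo([.5443,-.093,.250],168.3)
s=get_state();print(s["width"],s["grasp_force"])
A=[snapshot(n)[0] for n in("scene","wrist")]
save("w2",A[1]); save("s2",A[0]); 
save("c2",np.hstack([cv2.resize(A[0][100:320,150:370],(400,400)),cv2.resize(A[1],(400,300))[:, :400] if 0 else cv2.copyMakeBorder(cv2.resize(A[1],(400,300)),50,50,0,0,0)]))
```

```text
t 9.4833 pos [ 0.5441 -0.0933  0.2424] yaw 168.3 tiltz [ 0.  0. -1.] j7 1.361902429637361 F [ 0.3 -0.2 -1.6]
units [-0.01  0.01 -0.31] -0.0
0.15747769497714698 29.991777737159282
```

View pics/c2.png

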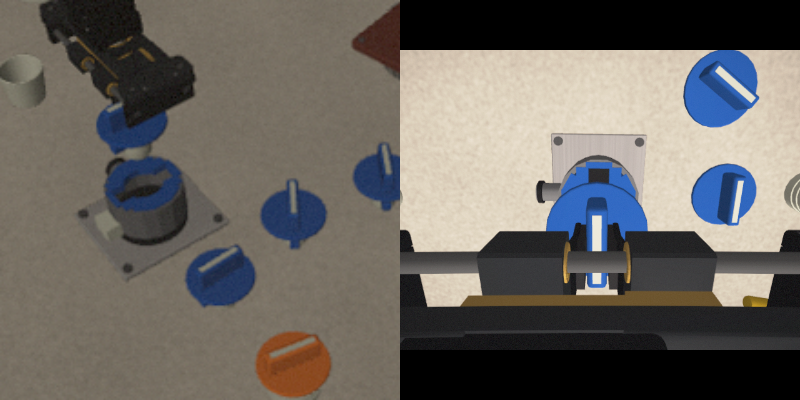

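The crop shows the filter held upright over the mouth. In the wrist half (right), the notch at (598,172) lines up with the grip at (597,212)–(597,287).

Run:
```python
from h import *
from scipy.optimize import least_squares
im=cv2.cvtColor(cv2.imread("pics/w2.png"),cv2.COLOR_BGR2RGB); m=camera_model("wrist"); hsv=cv2.cvtColor(im,cv2.COLOR_RGB2HSV)
b=cv2.inRange(hsv,(95,110,40),(130,255,255)); s=get_state(); dz=s["position"][2]-.1243
# flange arc: topmost-to-side pixels
pts=[]
for y in range(215,285,3):
    xs=np.where(b[y,225:405])[0]+225
    if len(xs): pts+= [(xs.min(),y),(xs.max(),y)]
P=plane(m,pts,.05+dz)[:,:2]
f=least_squares(lambda p:np.hypot(*(P-p).T)-.04,s["position"][:2],loss="soft_l1",f_scale=.001); print("flange",f.x,np.abs(f.fun).mean())
q=plane(m,[(315,259),(315,379)],.078+dz); print("line mid",q.mean(0),np.linalg.norm(q[0]-q[1]))
# notch: dark pixels within collar
g=hsv[...,2]; roi=im[170:240,240:400]; save("n2",cv2.resize(roi,(800,350),interpolation=cv2.INTER_CUBIC))
```

```text
flange [ 0.54412612 -0.09328878] 0.0015522902882278984
line mid [ 0.54522558 -0.09346645  0.19584342] 0.055330087260063006
```

View pics/n2.png

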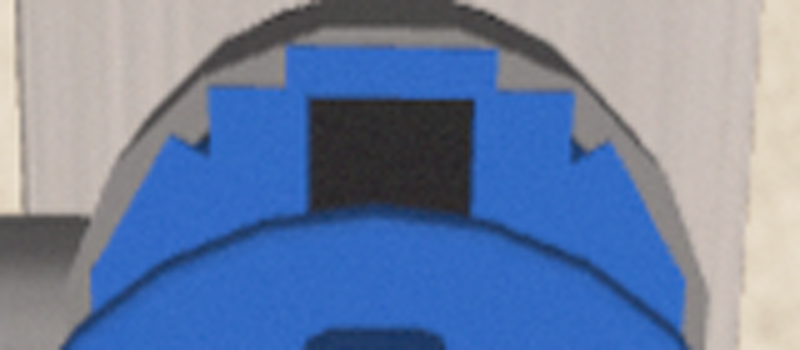

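The notch's outer corners are at crop (308,98) and (474,98), centred under the flange.

Run:
```python
from h import *
m=camera_model("wrist")
q=plane(m,[(301.6,189.6),(334.8,189.6),(302.6,212),(334,212)],.07)[:,:2]
e=q[1]-q[0]; print("width",np.linalg.norm(e)); n=np.array([-e[1],e[0]])/np.linalg.norm(e); print("yaw",np.degrees(np.arctan2(n[1],n[0])))
mid=(q[0]+q[1])/2; print("centre", [mid+s*.038*n for s in(1,-1)], (q[2]+q[3])/2-mid)
togo([.5443,-.093,.250],168.3)
```

```text
width 0.02366498640262036
yaw 168.37354290443767
centre [array([ 0.47363294, -0.07634886]), array([ 0.54807359, -0.09166516])] [ 0.01598407 -0.0031698 ]
t 9.5833 pos [ 0.544  -0.0933  0.2421] yaw 168.31 tiltz [ 0.  0. -1.] j7 1.3617835802119602 F [ 0.6 -0.  -1.8]
units [-0.01  0.01 -0.31] 0.0
```

step_arm --moves "-.07 .055 .3 0 0 0 .05;0 0 .5 0 0 0 .05;0 0 .5 0 0 0 .05;0 0 .4 0 0 0 .05;0 0 .4 0 0 0 .05;0 0 .4 0 0 0 .05;0 0 .4 0 0 0 .05;0 0 0 0 0 0 .05"

```text
clock: 10.25
position: [0.545, -0.0923, 0.1668]
tcp_rot: [-0.317, -3.122, -0.001]
force: [0.3, -0.0, -2.3]
width: 0.162
grasp_force: 30.0
```

step_arm --moves "0 0 .2 0 0 0 .05;0 0 .2 0 0 0 .05;0 0 .15 0 0 0 .05;0 0 .08 0 0 0 .05;0 0 0 0 0 0 .05;0 0 0 0 0 0 .05"

```text
clock: 10.75
position: [0.5462, -0.0924, 0.1536]
tcp_rot: [0.318, 3.125, 0.0]
force: [0.1, -0.1, -1.3]
width: 0.159
grasp_force: 30.0
```

step_arm --moves "0 0 .06 0 0 0 .05;0 0 .06 0 0 0 .05;0 0 0 0 0 0 .05;0 0 0 0 0 0 .05"

```text
clock: 11.08
position: [0.5461, -0.0924, 0.1505]
tcp_rot: [-0.318, -3.125, -0.0]
force: [0.2, -0.0, -1.7]
width: 0.159
grasp_force: 30.0
```

step_arm --moves "0 0 0 0 0 1 .05;0 0 0 0 0 1 .05;0 0 0 0 0 1 .05;0 0 0 0 0 1 .05;0 0 0 0 0 1 .05;0 0 0 0 0 1 .05;0 0 0 0 0 1 .05;0 0 0 0 0 1 .05;0 0 0 0 0 1 .05;0 0 0 0 0 1 .05;0 0 0 0 0 1 .05;0 0 0 0 0 1 .05;0 0 0 0 0 1 .05;0 0 0 0 0 1 .05;0 0 0 0 0 1 .05;0 0 0 0 0 0 .05;0 0 0 0 0 0 .05"

```text
clock: 12.5
position: [0.5461, -0.0923, 0.1506]
tcp_rot: [2.431, 1.99, 0.0]
force: [1.0, -0.4, -1.6]
width: 0.16
grasp_force: 30.0
```

step_arm --moves "0 0 0 0 0 0 .6;0 0 0 0 0 0 .6;0 0 0 0 0 0 .6;0 0 0 0 0 0 .6;0 0 0 0 0 0 .6;0 0 0 0 0 0 .6;0 0 -.4 0 0 0 .6;0 0 -.8 0 0 0 .6;0 0 -.8 0 0 0 .6;0 0 -.8 0 0 0 .6;0 0 -.8 0 0 0 .6;0 0 -.8 0 0 0 .6;0 0 -.6 0 0 0 .6;0 0 0 0 0 0 .6;0 0 0 0 0 0 .6"

```text
clock: 13.75
position: [0.5465, -0.0924, 0.2768]
tcp_rot: [2.433, 1.984, 0.002]
force: [0.8, 1.1, -0.2]
width: 0.599
grasp_force: 0.0
```

Run:
```python
from h import *
togo([.5443,-.093,.250],78.3)
A=[snapshot(n)[0] for n in("scene","wrist")]
m=camera_model("scene")
save("c3",np.hstack([cv2.resize(A[0][150:280,170:300],(400,400)),cv2.copyMakeBorder(cv2.resize(A[1],(400,300)),50,50,0,0,0)]))
```

```text
t 13.75 pos [ 0.5465 -0.0924  0.2768] yaw 78.4 tiltz [ 0.002 -0.    -1.   ] j7 -0.15829617907930973 F [ 0.8  1.1 -0.2]
units [-0.04 -0.08  1.07] 0.02
```

View pics/c3.png

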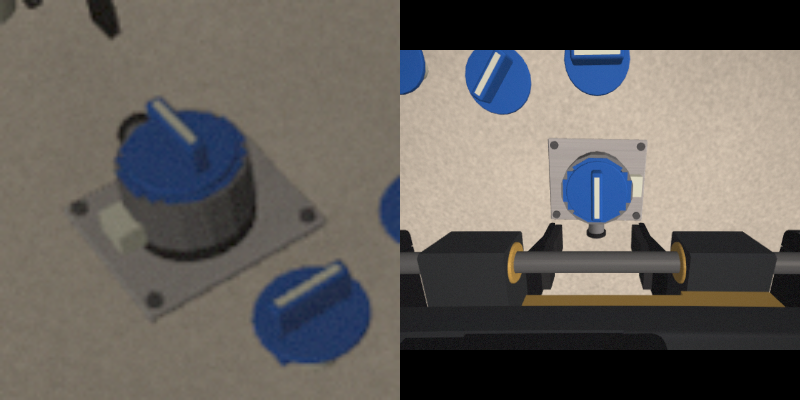

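The filter sits flat on the collar. Its grip, at wrist crop (597,197), points at the spout, so it lies across the notches. The fingers are clear.

```bash
python3 -c "
from station import *
print(hand_in())"
```

```text
the job is handed in; nothing more can be done
None
```

I put the blue filter into the pump, turned it a quarter turn so its grip lies across the notches, let go and handed the job in at about 14 s. The last pictures show the flange flat on the collar and the fingers clear; no verdict was returned at hand-in.

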